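# Assemble a sample-filter cell in its nest and hold the cam clamp at full lift

## Task

Build the sample-filter cell in the pocket of the clamping nest: first the steel body, then the yellow spacer ring, then the blue top disc, each seated squarely between the four posts and let go. Then swing the red-handled cam lever to the cam's highest lift, where the red line on the brass cam nose points straight along the red line on the blue jaw and the jaw clamps the body (not past it), and finish while holding the lever there, because its spring throws it back if it is let go. Leave the two sample bottles and the tasting glass where they stand.

Things in the scene. Friction and masses are not known exactly. Their poses are not given: they have to be found in the camera images.
- body_mid (a point): steel cell body, a plain cylinder 50 mm in diameter and 30 mm high, loose (about 0.2 kg), starts upright on the counter; this point is its centre, half-way up, z axis along the cylinder, up
- spacer_mid (a point): yellow plastic spacer ring, 50 mm outside and 28 mm inside diameter, 12 mm high, loose (about 0.04 kg), starts flat on the counter; this point is its centre, half-way up, z up
- disc_mid (a point): blue top disc with bare-metal dots on its upper face, 50 mm in diameter, 16 mm high, loose (about 0.09 kg), starts flat on the counter; this point is its centre, half-way up, z up
- pocket (a point): centre of the pocket floor, 12 mm above the counter, axes as the nest's. Seated part centres lie 15 (body), 36 (spacer) and 50 mm (disc) above it. Four steel posts, 12 mm thick, at x = +-20.9, y = +-24.9 mm leave 1.5 mm of play around a 50 mm part; they rise 46 mm straight, then 8 mm as a cone. Gaps between posts on the +x and -x sides are 38 mm wide, for the fingers
- nest: the fixed clamping nest: grey base plate 104 mm (x) by 185 mm (y, from -52 to +133), 12 mm thick. Origin on the counter under the pocket centre; z up, y from the pocket towards the cam, x across
- pad: black sprung rubber pad, 24 mm wide, in front of the blue jaw; it enters the pocket through the +y gap. At rest its face is 29 mm from the pocket centre; at full lift it pushes the body against the -y posts with about 7 N. The point given is the nest's origin moved along with the pad
- pivot (a point): point on the vertical axis of the cam lever, 95 mm from the pocket centre along the nest's y, 75 mm above the counter; axes as the nest's
- lever_grip (a point): the lever's red upright round handle, 18 mm thick, 44 to 94 mm above the counter; the point is on its axis at 72 mm, 100 mm from the lever's pivot, and turns with the lever. The lever arm's top is at 44 mm. At rest the lever points 0.25 rad counter-clockwise (from above) of the nest's +x, at full lift 1.75 rad
- lever (a joint): angle of the cam lever, rad, counter-clockwise from above: 0 at rest (held on its stop by its return spring), 1.5 at the cam's highest lift, 2.2 at the far stop, where the jaw has dropped back. The spring asks about 2 N at the handle at the start, 6 to 9 N at the highest lift
- jaw (a joint): advance of the blue jaw towards the pocket, m, driven by the cam: 0 at rest, about 0.0117 at the highest lift, less on both sides of it
- bottle_a: clear sample bottle with black cap, 46 mm in diameter, 125 mm high, a bystander; origin at the centre of its underside
- bottle_b: second sample bottle, the same; origin at the centre of its underside
- glass: clear tulip-shaped tasting glass, 60 mm at its widest, 95 mm high, a bystander; origin at the centre of its underside
Not all that is in view belongs to the job. Several things look just like the part that bears spacer_mid: the one meant starts farthest from the robot's base.

How it is judged:
By the outcome, as a careful person would: the job done as asked, in the order asked, and still so for the second after the job is handed in, while the arm keeps its last pose, push and grip.
It also fails if it takes over 72 s, if anything falls off the work surface, if the arm or the gripper's body presses on something with over 40 N, if the wrist force passes 120 N, or if a joint passes its speed limit or range.

## Robot

A 6-joint arm with a two-finger parallel gripper is mounted at the origin on the work surface. World frame = base frame: x ahead of the robot, y to its left, z up, the work surface at z = 0. Lengths are in m, angles in degrees, forces in N, time in s.
With the tool pointing down it reaches from about 0.4 to 0.825 m from the base axis. Payload 7 kg.
Tool frame: the origin (TCP) lies on the centre line of the jaws, within the pads' length; the fingertips stand 11 mm ahead of it and the grasp point (between the pads) lies 8 mm behind it; z points along the fingers, y is the direction in which the jaws open and shut (so a half turn about z gives the same grasp; the last joint's range is limited). The gripper opens to 88 mm and grips with 3 to 60 N. Pads are 19 mm wide; open, the fingers measure 130 mm over their backs; the gripper's body (78 mm by 193 mm) begins 47 mm behind the grasp point.
Start: joints at [-49.842, 20.546, 0.682, 0, -70.136, -16.507], TCP at [0.271, -0.618, 0.238] pointing down, gripper open.
Joint ranges: [-176.03, 176.03], [-82.01, 121.73], [-58.28, 71.71], [-173.87, 95.51], [-174.79, -0.11], [-173.66, 173.66]. Speed limits (degrees/s): [136.94, 136.94, 172.46, 180, 180, 180].

## Interface

Orientations are given as [roll, pitch, yaw] about the fixed x, y, z axes, in that order (R = Rz(yaw) Ry(pitch) Rx(roll)).
In Python, from plant import ctrl, cams, order gives the robot as it stands.
- The arm moves only by the tool jog_arm, never from a script. Its argument "motion" is a list of rows, each an object with "offset": the shift along the tool's x, y, z in mm, a list of three; "roll": the turn about the tool's z in rad; "hand": the finger opening in mm, from 0 to 87.6. A call has 1 to 20 rows; each row is the pose to reach, as a shift and turn from the pose commanded when the call began, along the tool's axes at that moment; what a row does not reach only later rows make up. A row lasts 1/12 s, in which the tool goes at most 41.7 mm and 7.16 degrees, less where a joint would pass 70% of its speed; a pose out of reach is approached as far as the arm can. A call with a gripper value outside its range is refused whole. The fingers move at their own pace and stop on an object; the grip force is fixed at half the most. Time passes only in rows, so rows that repeat a pose let the fingers close. It gives the time, the measured TCP pose, the force and the opening at its end, in the units of the state.
- ctrl.get_obs(): the state, without advancing time (a new reading comes with each control period).
- cams.snapshot(name): name is "scene" or "top" or "wrist"; returns a dict with "img" (400x640x3 uint8, red, green, blue), "K" (3x3 intrinsics, pixels), "cam_to_world" (4x4, takes a point from camera to world coordinates); the wrist camera has in their place "T_tool_cam" (4x4, takes a point from camera to tool coordinates, whose origin is the TCP and whose axes are the flange's). Camera axes: x right, y down, z forward; pixel columns grow to the right and rows downward; lengths in m; the calibration is good to about 2 mm. A picture is of the moment at which its call begins: read the wrist's pose just before it. There is no depth.
- order.close_job(): hands the job in, once; it reports no verdict.
The state is a dict: "clock": time; "joint_pos": joint angles; "qvel": joint speeds; "tau": joint torques, N m; "tool_pos": TCP position; "orientation": TCP orientation; "force": force on the tool from outside, world axes, zero at the start; "moment": the same for the moment, N m; "opening": finger opening in m.
Only numpy, scipy, OpenCV 4.12 (cv2) and the standard library are available. Lean on these libraries where they do the work, as an engineer would, in place of code of your own. Each camera call takes 0.05 s, during which the arm holds its last target. There are 200 camera calls.

## Working session

There is one attempt and no reset: what is moved stays moved. The work goes in short steps, Python scripts to look and compute and a tool call to move; the robot and the scene stay as the last step left them, time stands still between calls to the robot, and variables do not carry over. Pictures are saved under pics/ and viewed, about 8 in all and at most 12, crops included, and the job is handed in when it is done.

Besides the shell and the picture viewer there is one more tool, called as name(argument=value, ...) on one line, values as JSON. jog_arm: Moves the arm, as the interface text tells. Its arguments: {"type":"object","properties":{"motion":{"type":"array"}},"required":["motion"]}

```bash
mkdir -p pics; ls
python3 - <<'E'
from plant import ctrl,cams
import cv2,numpy as np
o=ctrl.get_obs();print(o)
for n in("top","scene"):
    s=cams.snapshot(n);cv2.imwrite(f"pics/{n}0.png",s["img"][:,:,::-1]);np.savez(f"pics/{n}0.npz",**s);print(n,s["K"].tolist(),s["cam_to_world"].round(4).tolist())
s=cams.snapshot("wrist");cv2.imwrite("pics/wrist0.png",s["img"][:,:,::-1]);print(s["K"].tolist(),s["T_tool_cam"].round(4).tolist())
E
```

```text
pics
{'clock': 0.0, 'joint_pos': array([-4.98408722e+01,  2.05918384e+01,  6.33250589e-01, -2.21672362e-02,
       -7.01344217e+01, -1.65062570e+01]), 'qvel': array([ 0.08112821,  0.01111344,  0.02547526, -0.01378949, -0.07281494,
       -0.03092688]), 'tau': array([ 5.36458665e-04, -5.82726073e+01,  2.93063325e+01,  6.99733302e+00,
        6.89477936e-03, -1.80313100e-04]), 'tool_pos': array([ 0.2705973 , -0.61786988,  0.2366077 ]), 'orientation': array([ 1.79904902e+02, -6.44906351e-03, -1.56354674e+02]), 'force': array([ 0.12931077, -0.07198666,  0.31829092]), 'moment': array([-0.01654202,  0.01405445,  0.02250502]), 'opening': 0.08755501335045922}
top [[517.9255396565903, 0.0, 327.05135883461196], [0.0, 517.9255396565903, 204.22014437577448], [0.0, 0.0, 1.0]] [[-0.0082, -0.9885, 0.1512, 0.2837], [-0.9999, 0.0089, 0.0045, 0.0281], [-0.0058, -0.1512, -0.9885, 1.6167], [0.0, 0.0, 0.0, 1.0]]
scene [[518.2990833332102, 0.0, 314.83183333804396], [0.0, 518.2990833332102, 208.06506748598667], [0.0, 0.0, 1.0]] [[0.5063, 0.7294, -0.4601, 1.0834], [0.8622, -0.4189, 0.2848, -0.3061], [0.015, -0.5409, -0.841, 1.1432], [0.0, 0.0, 0.0, 1.0]]
[[289.21987569666703, 0.0, 317.9490482835868], [0.0, 289.21987569666703, 201.26216257155346], [0.0, 0.0, 1.0]] [[-0.0004, -0.9672, -0.2539, 0.0681], [1.0, -0.0004, -0.0001, 0.0007], [0.0, -0.2539, 0.9672, -0.147], [0.0, 0.0, 0.0, 1.0]]
```

View pics/top0.png

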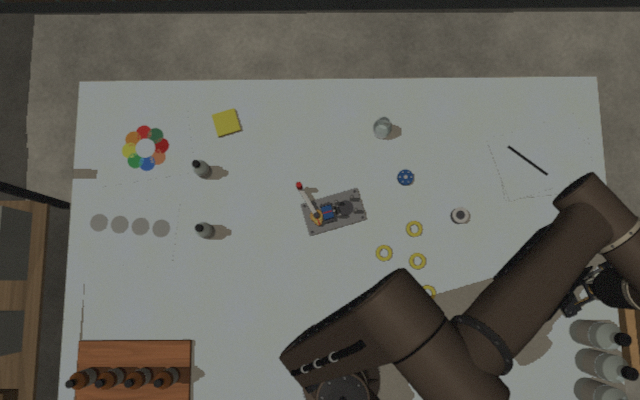

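View pics/scene0.png

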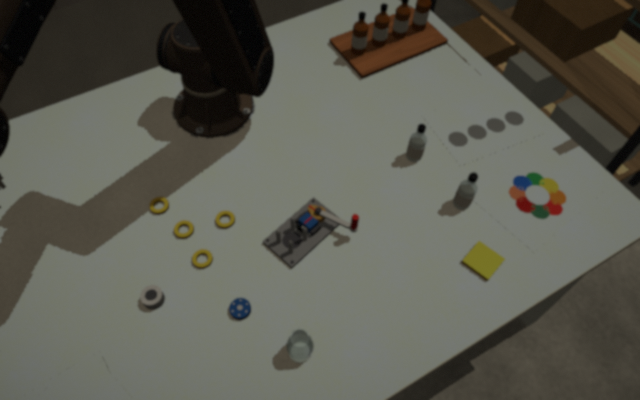

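The top view shows four yellow rings, at (415,229), (384,253), (417,261) and (428,291). It also shows the steel body at (460,215), the blue disc at (405,177), the nest around (335,212), the glass at (382,128) and the bottles at (203,168) and (206,230). I'll take an enlarged crop and work out positions.

```bash
cat > h.py <<'E'
import numpy as np,cv2
from scipy.spatial.transform import Rotation as R
from plant import ctrl,cams
def ray(K,T,uv,z):
    d=T[:3,:3]@np.linalg.solve(K,[uv[0],uv[1],1.]);c=T[:3,3]
    return c+d*(z-c[2])/d[2]
def proj(K,T,p):
    q=T[:3,:3].T@(np.asarray(p)-T[:3,3]);q=K@q;return q[:2]/q[2]
def toolT(o):
    T=np.eye(4);T[:3,:3]=R.from_euler('xyz',o["orientation"],degrees=True).as_matrix();T[:3,3]=o["tool_pos"];return T
def wrist(name):
    o=ctrl.get_obs();s=cams.snapshot("wrist");T=toolT(o)@s["T_tool_cam"]
    cv2.imwrite(f"pics/{name}.png",s["img"][:,:,::-1]);np.savez(f"pics/{name}.npz",K=s["K"],T=T,img=s["img"]);return s["img"],s["K"],T,o
def delta(p,o=None):
    o=o or ctrl.get_obs();T=toolT(o);return (T[:3,:3].T@(np.asarray(p)-T[:3,3])*1000).round(1)
E
python3 - <<'E'
from h import *
s=np.load("pics/top0.npz");K,T=s["K"],s["cam_to_world"]
for n,uv,z in [("r1",(415,229),.006),("r2",(384,253),.006),("r3",(417,261),.006),("r4",(428,291),.006),("body",(460,215),.03),("disc",(405,177),.016),("glass",(382,128),.05),("botA",(203,168),.06),("botB",(206,230),.06),("handle",(299,186),.09),("nose",(317,215),.05),("pc1",(302,209),.012),("pc2",(358,189),.012),("pc3",(367,219),.012),("pc4",(312,235),.012)]:
    p=ray(K,T,uv,z);print(n,p.round(3),np.hypot(*p[:2]).round(3))
im=s["img"][150:300,285:485,::-1]
cv2.imwrite("pics/top0c.png",cv2.resize(im,None,fx=4,fy=4,interpolation=cv2.INTER_CUBIC))
E
```

```text
r1 [ 0.449 -0.238  0.006] 0.509
r2 [ 0.376 -0.14   0.006] 0.401
r3 [ 0.35  -0.241  0.006] 0.425
r4 [ 0.258 -0.272  0.006] 0.375
body [ 0.489 -0.375  0.03 ] 0.616
disc [ 0.613 -0.211  0.016] 0.648
glass [ 0.763 -0.139  0.05 ] 0.776
botA [0.638 0.416 0.06 ] 0.762
botB [0.446 0.402 0.06 ] 0.6
handle [0.573 0.119 0.09 ] 0.586
nose [0.49  0.066 0.05 ] 0.495
pc1 [0.515 0.114 0.012] 0.527
pc2 [ 0.577 -0.062  0.012] 0.58
pc3 [ 0.481 -0.089  0.012] 0.49
pc4 [0.433 0.083 0.012] 0.441
```

View pics/top0c.png

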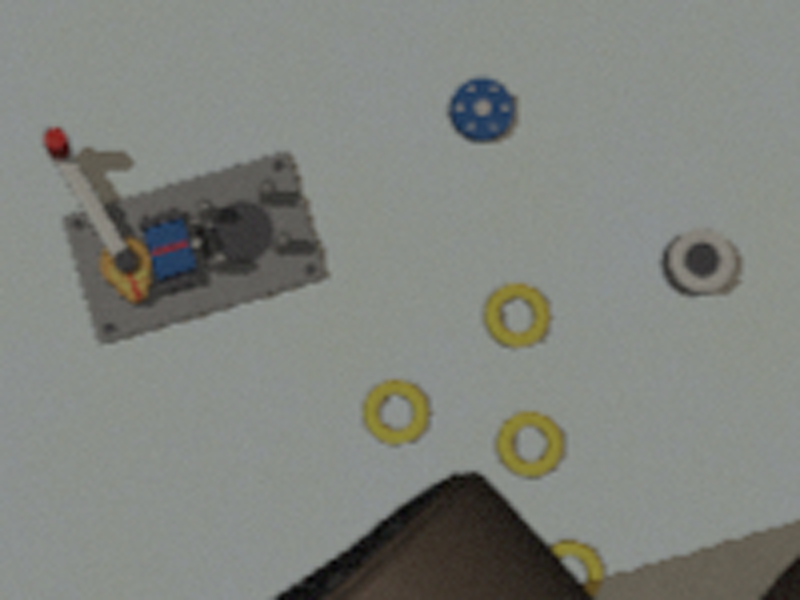

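The candidate rings lie at r = 0.509 (415,229), 0.401 (384,253), 0.425 (417,261) and 0.375 m (428,291). The one at top pixel (415,229), crop pixel (518,316), is the farthest, so it is the one meant. In the crop the nest yaw is about 18°, with the pocket near (0.514,-0.027). The handle agrees: predicted (0.569,0.117), seen (0.573,0.119).

Next I move over the body with the tool turned to yaw -72, so the jaws open along nest x.

jog_arm(motion=[{"offset": [-297,135,20],"roll": -1.472,"hand": 87},{"offset": [-297,135,20],"roll": -1.472,"hand": 87},{"offset": [-297,135,20],"roll": -1.472,"hand": 87},{"offset": [-297,135,20],"roll": -1.472,"hand": 87},{"offset": [-297,135,20],"roll": -1.472,"hand": 87},{"offset": [-297,135,20],"roll": -1.472,"hand": 87},{"offset": [-297,135,20],"roll": -1.472,"hand": 87},{"offset": [-297,135,20],"roll": -1.472,"hand": 87},{"offset": [-297,135,20],"roll": -1.472,"hand": 87},{"offset": [-297,135,20],"roll": -1.472,"hand": 87},{"offset": [-297,135,20],"roll": -1.472,"hand": 87},{"offset": [-297,135,20],"roll": -1.472,"hand": 87},{"offset": [-297,135,20],"roll": -1.472,"hand": 87},{"offset": [-297,135,20],"roll": -1.472,"hand": 87}])

```text
clock: 1.32
tool_pos: [0.4886, -0.3754, 0.2173]
orientation: [180.0, 0.0, -72.2]
force: [-0.2, -0.8, 0.6]
opening: 0.0874
```

Run:
```python
from h import *
im,K,T,o=wrist("w1");print(o["tool_pos"],o["orientation"],o["clock"])
for n,p in dict(body=(.489,-.375,.03),ring=(.449,-.238,.012),disc=(.613,-.211,.016)).items(): print(n,proj(K,T,p).round(1))
```

```text
[ 0.48856587 -0.37536152  0.21731636] [ 1.79982084e+02  2.02077365e-02 -7.21914532e+01] 1.3167
body [317.5 184.8]
ring [314.8 285. ]
disc [190.9 270.1]
```

View pics/w1.png

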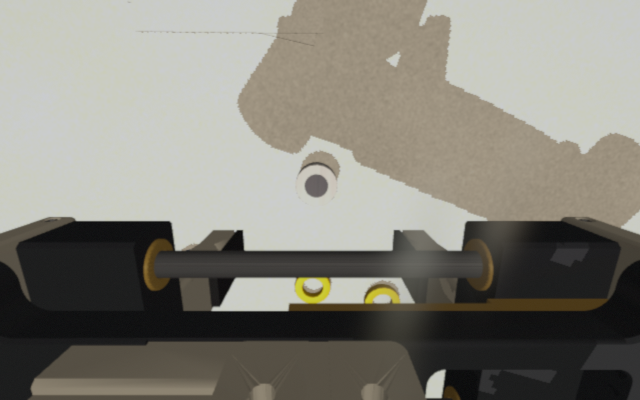

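The wrist view shows the body at about (316,184), with its dark centre at (316,186). The target ring is at (313,288), close to the predicted (315,285). The gripper hides what lies lower in the picture. I'll measure the body from its dark centre.

```bash
cat >> h.py <<'E'
def blob(mask,near,mina=30):
    n,l,st,c=cv2.connectedComponentsWithStats(mask.astype(np.uint8))
    k=min((i for i in range(1,n) if st[i,4]>=mina),key=lambda i:np.hypot(*(c[i]-near)))
    return c[k],st[k]
E
python3 - <<'E'
from h import *
s=np.load("pics/w1.npz");im,K,T=s["img"].astype(int),s["K"],s["T"]
c,st=blob(im.sum(2)[:,:]<330,(316,186));print(c,st)
p=ray(K,T,c,.03);print("body",p,delta(p))
y=(im[:,:,0]-im[:,:,2]>90)&(im[:,:,1]>120)
c,st=blob(y,(313,288));print(c,st);bx=st;
pp=ray(K,T,(bx[0]+bx[2]/2-.5,bx[1]+bx[3]/2-.5),.009);print("ring",pp)
E
```

```text
[315.98319328 185.20728291] [306 175  21  21 357]
body [ 0.49053381 -0.37396428  0.03      ] [ -0.7  -2.4 187.4]
[312.36222222 290.54666667] [295 278  35  26 450]
ring [ 0.44963261 -0.22702798  0.009     ]
```

jog_arm(motion=[{"offset": [-0.7,-2.4,40],"roll": 0,"hand": 87},{"offset": [-0.7,-2.4,80],"roll": 0,"hand": 80},{"offset": [-0.7,-2.4,120],"roll": 0,"hand": 70},{"offset": [-0.7,-2.4,155],"roll": 0,"hand": 70},{"offset": [-0.7,-2.4,180],"roll": 0,"hand": 70},{"offset": [-0.7,-2.4,199],"roll": 0,"hand": 70},{"offset": [-0.7,-2.4,199],"roll": 0,"hand": 70},{"offset": [-0.7,-2.4,199],"roll": 0,"hand": 70},{"offset": [-0.7,-2.4,199],"roll": 0,"hand": 45},{"offset": [-0.7,-2.4,199],"roll": 0,"hand": 40},{"offset": [-0.7,-2.4,199],"roll": 0,"hand": 40},{"offset": [-0.7,-2.4,199],"roll": 0,"hand": 40},{"offset": [-0.7,-2.4,199],"roll": 0,"hand": 40},{"offset": [-0.7,-2.4,199],"roll": 0,"hand": 40}])

```text
clock: 2.53
tool_pos: [0.4914, -0.3744, 0.02]
orientation: [-179.9, -0.1, -72.0]
force: [-0.3, 0.6, 6.8]
opening: 0.0495
```

jog_arm(motion=[{"offset": [0,0,-35],"roll": 0,"hand": 40},{"offset": [0,0,-75],"roll": 0,"hand": 40},{"offset": [0,0,-115],"roll": 0,"hand": 40},{"offset": [-35,-12,-140],"roll": 0,"hand": 40},{"offset": [-70,-24,-165],"roll": 0,"hand": 40},{"offset": [-107,-37,-180],"roll": 0,"hand": 40},{"offset": [-145,-50,-190],"roll": 0,"hand": 40},{"offset": [-183,-63,-200],"roll": 0,"hand": 40},{"offset": [-221,-76,-210],"roll": 0,"hand": 40},{"offset": [-259,-89,-217],"roll": 0,"hand": 40},{"offset": [-297,-102,-217],"roll": 0,"hand": 40},{"offset": [-335,-115,-217],"roll": 0,"hand": 40},{"offset": [-365,-127,-217],"roll": 0,"hand": 40},{"offset": [-373,-129,-217],"roll": 0,"hand": 40},{"offset": [-373,-129,-217],"roll": 0,"hand": 40},{"offset": [-373,-129,-217],"roll": 0,"hand": 40},{"offset": [-373,-129,-217],"roll": 0,"hand": 40}])

```text
clock: 3.95
tool_pos: [0.4979, 0.0199, 0.2355]
orientation: [180.0, 0.0, -72.0]
force: [0.1, -0.2, -2.7]
opening: 0.0495
```

Run:
```python
from h import *
im,K,T,o=wrist("w2");print(o["tool_pos"],o["orientation"],o["force"],o["opening"],o["clock"])
cv2.imwrite("pics/w2c.png",cv2.resize(im[80:330,200:450,::-1],None,fx=2.4,fy=2.4,interpolation=cv2.INTER_CUBIC))
```

```text
[0.49785872 0.01987653 0.23546575] [ 1.79977085e+02  2.58458178e-03 -7.20298205e+01] [ 0.10439165 -0.23282422 -2.69623598] 0.04950151228752152 3.95
```

View pics/w2c.png

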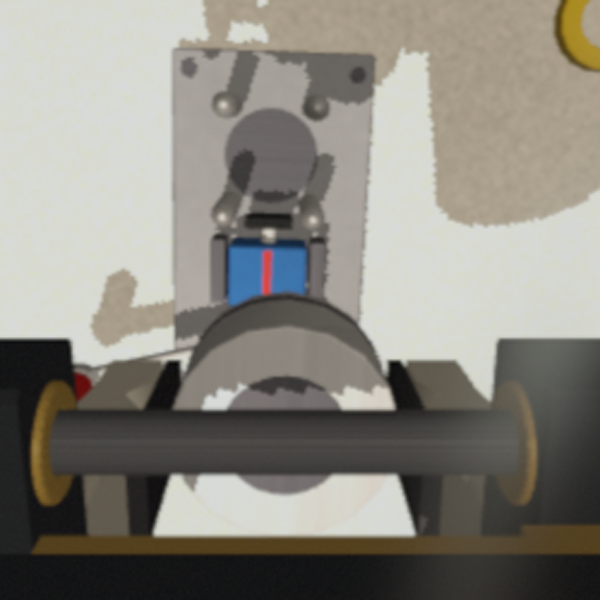

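The wrist crop shows the held body, with its dark centre at about crop (286,435). The four post tops are at (226,104), (316,105), (224,216) and (313,218). The pocket floor circle is centred at about (270,153), and the plate's far corners are at (174,50) and (374,57).

Run:
```python
from h import *
s=np.load("pics/w2.npz");im,K,T=s["img"],s["K"],s["T"]
f=lambda x,y:(200+(x+.5)/2.4-.5,80+(y+.5)/2.4-.5)
P=np.array([ray(K,T,f(*c),.066) for c in [(226,104),(316,105),(224,216),(313,218)]])
print("posts mm",(P[:,:2]*1000).round(1).tolist(),"centre",P.mean(0),"dx",np.linalg.norm(P[1]-P[0]),np.linalg.norm(P[3]-P[2]),"dy",np.linalg.norm(P[2]-P[0]),np.linalg.norm(P[3]-P[1]))
v=(P[2]+P[3]-P[0]-P[1]);print("yaw from y",np.degrees(np.arctan2(v[1],v[0]))-90)
v=(P[0]+P[2]-P[1]-P[3]);print("yaw from x",np.degrees(np.arctan2(v[1],v[0])))
print("floor",ray(K,T,f(270,153),.012))
a,b=ray(K,T,f(174,50),.012),ray(K,T,f(374,57),.012);v=a-b;print("corners",a,b,np.linalg.norm(v),np.degrees(np.arctan2(v[1],v[0])))
o=ctrl.get_obs();h=ray(K,T,f(286,435),o["tool_pos"][2]+.010);print("hand tool",delta(h,o))
cv2.imwrite("pics/w2d.png",cv2.resize(im[90:190,260:350,::-1],None,fx=6.5,fy=5.9,interpolation=cv2.INTER_CUBIC))
```

```text
posts mm [[543.5, -38.7], [505.7, -50.5], [530.1, 9.0], [491.0, -2.7]] centre [ 0.51759498 -0.02075276  0.066     ] dx 0.039619754785399953 0.040796396559390005 dy 0.04957764040930199 0.05003357866865019
yaw from y 16.36442499029394
yaw from x 16.99030456379147
floor [ 0.51877053 -0.02119839  0.012     ]
corners [ 0.58047873 -0.05499233  0.012     ] [ 0.48312483 -0.08297712  0.012     ] 0.10129624924085154 16.03751795108761
hand tool [ -0.9   0.8 -10. ]
```

jog_arm(motion=[{"offset": [35,-5,0],"roll": 0.025,"hand": 40},{"offset": [45.6,-7,10],"roll": 0.025,"hand": 40},{"offset": [45.6,-7,45],"roll": 0.025,"hand": 40},{"offset": [45.6,-7,80],"roll": 0.025,"hand": 40},{"offset": [45.6,-7,115],"roll": 0.025,"hand": 40},{"offset": [45.6,-7,135],"roll": 0.025,"hand": 40},{"offset": [45.6,-7,143],"roll": 0.025,"hand": 40},{"offset": [45.6,-7,143],"roll": 0.025,"hand": 40},{"offset": [45.6,-7,143],"roll": 0.025,"hand": 40},{"offset": [45.6,-7,143],"roll": 0.025,"hand": 40}])

```text
clock: 4.83
tool_pos: [0.5202, -0.0208, 0.0941]
orientation: [-179.9, -0.0, -73.5]
force: [0.5, 0.7, -3.1]
opening: 0.0494
```

Run:
```python
from h import *
im,K,T,o=wrist("w3");print(o["tool_pos"],o["orientation"],o["force"],o["opening"],o["clock"])
cv2.imwrite("pics/w3c.png",cv2.resize(im[60:310,200:450,::-1],None,fx=2.4,fy=2.4,interpolation=cv2.INTER_CUBIC))
```

```text
[ 0.52024507 -0.02080169  0.09413573] [-1.79852470e+02 -1.94647588e-02 -7.34532190e+01] [ 0.53080811  0.71261195 -3.1189168 ] 0.04939435256172174 4.8333
```

View pics/w3c.png

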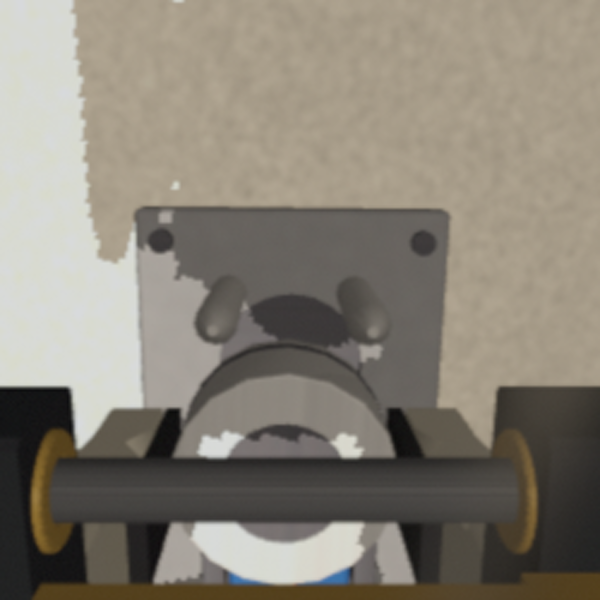

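The held body is centred at crop x≈286. The -y post tips are at (216,333) and (375,335), so their mid x is 295.5, and the holes are at (160,240) and (423,243). The pocket therefore sits a little to the +y side of the tool. I'll put a number on it.

Run:
```python
from h import *
s=np.load("pics/w3.npz");im,K,T=s["img"],s["K"],s["T"]
o=ctrl.get_obs()
f=lambda x,y:(200+(x+.5)/2.4-.5,60+(y+.5)/2.4-.5)
g=lambda x,y,z:delta(ray(K,T,f(x,y),z),o)
for n,a in dict(t1=(216,333,.066),t2=(375,335,.066),c1=(136,210,.012),c2=(449,212,.012),h1=(160,240,.012),h2=(423,243,.012),hand=(285,483,o["tool_pos"][2]+.01),top_front=(286,374,o["tool_pos"][2]+.01)).items():print(n,g(*a))
```

```text
t1 [ 23.3 -17.3  28.4]
t2 [22.8 24.1 28.2]
c1 [ 51.1 -47.8  82.5]
c2 [50.4 54.1 82.1]
h1 [ 41.4 -40.4  82.4]
h2 [40.4 46.1 82.2]
hand [ -0.4   0.6 -10. ]
top_front [ 24.2   0.9 -10. ]
```

jog_arm(motion=[{"offset": [-0.9,2.5,0],"roll": 0.01,"hand": 40},{"offset": [-0.9,2.5,0],"roll": 0.01,"hand": 40},{"offset": [-0.9,2.5,8],"roll": 0.01,"hand": 40},{"offset": [-0.9,2.5,16],"roll": 0.01,"hand": 40},{"offset": [-0.9,2.5,20],"roll": 0.01,"hand": 40},{"offset": [-0.9,2.5,20],"roll": 0.01,"hand": 40}])

```text
clock: 5.38
tool_pos: [0.5164, -0.0206, 0.0715]
orientation: [180.0, -0.0, -74.0]
force: [2.0, -1.8, -5.2]
opening: 0.0495
```

jog_arm(motion=[{"offset": [0,0,12],"roll": 0,"hand": 40},{"offset": [0,0,24],"roll": 0,"hand": 40},{"offset": [0,0,32],"roll": 0,"hand": 40},{"offset": [0,0,37],"roll": 0,"hand": 40},{"offset": [0,0,38.5],"roll": 0,"hand": 40},{"offset": [0,0,38.5],"roll": 0,"hand": 40},{"offset": [0,0,38.5],"roll": 0,"hand": 40}])

```text
clock: 5.97
tool_pos: [0.5166, -0.0206, 0.0341]
orientation: [-180.0, -0.0, -74.0]
force: [4.4, -3.7, -5.0]
opening: 0.0497
```

jog_arm(motion=[{"offset": [0,0,1.5],"roll": 0,"hand": 40},{"offset": [0,0,2.5],"roll": 0,"hand": 40},{"offset": [0,0,2.5],"roll": 0,"hand": 40},{"offset": [0,0,2.5],"roll": 0,"hand": 40}])

```text
clock: 6.3
tool_pos: [0.5168, -0.0204, 0.032]
orientation: [-179.9, -0.0, -74.0]
force: [3.4, -1.7, 0.7]
opening: 0.0495
```

jog_arm(motion=[{"offset": [0,0,0],"roll": 0,"hand": 68},{"offset": [0,0,0],"roll": 0,"hand": 68},{"offset": [0,0,0],"roll": 0,"hand": 68},{"offset": [0,0,0],"roll": 0,"hand": 68},{"offset": [0,0,-20],"roll": 0,"hand": 68},{"offset": [0,0,-55],"roll": 0,"hand": 68},{"offset": [0,0,-95],"roll": 0,"hand": 68},{"offset": [15,10,-130],"roll": 0,"hand": 68},{"offset": [50,33,-150],"roll": 0,"hand": 68},{"offset": [85,56,-160],"roll": 0,"hand": 68},{"offset": [119,79,-165],"roll": 0,"hand": 68},{"offset": [153,102,-165],"roll": 0,"hand": 68},{"offset": [178,119,-165],"roll": 0,"hand": 68},{"offset": [180,121,-165],"roll": 0,"hand": 68},{"offset": [180,121,-165],"roll": 0,"hand": 68},{"offset": [180,121,-165],"roll": 0,"hand": 68}])

```text
clock: 7.63
tool_pos: [0.4492, -0.2269, 0.1963]
orientation: [180.0, 0.0, -74.1]
force: [-0.3, 0.2, 0.3]
opening: 0.068
```

Run:
```python
from h import *
im,K,T,o=wrist("w4");print(o["tool_pos"],o["orientation"],o["force"],o["opening"],o["clock"])
im=im.astype(int)
q=proj(K,T,(.4496,-.229,.012));print("pred",q)
y=(im[:,:,0]-im[:,:,2]>60)&(im[:,:,1]>90)
c,st=blob(y,q,150);print(c,st)
# top-face hole+outer : fit ellipse to outer contour
m=np.zeros(y.shape,np.uint8);x0,y0,w,h=st[:4];m[y0:y0+h,x0:x0+w]=y[y0:y0+h,x0:x0+w]
cs,hi=cv2.findContours(m,cv2.RETR_CCOMP,cv2.CHAIN_APPROX_NONE)
for k in cs:
  if len(k)>20:
    e=cv2.fitEllipse(k);print(e,ray(K,T,e[0],.012),delta(ray(K,T,e[0],.012),o))
```

```text
[ 0.44918183 -0.22689413  0.19632555] [ 1.79975687e+02  2.71915646e-02 -7.40933766e+01] [-0.29607291  0.17194847  0.30214154] 0.06802875098252872 7.6333
pred [318.04656605 183.28198659]
[317.71517028 178.82972136] [298 158  41  43 969]
((317.80419921875, 178.78115844726562), (40.68586730957031, 41.424922943115234), 9.82629108428955) [ 0.45132449 -0.23403204  0.012     ] [  7.5  -0.2 184.3]
((318.0035705566406, 178.677734375), (23.311336517333984, 24.423994064331055), 109.46620178222656) [ 0.45113525 -0.23421232  0.012     ] [  7.7   0.  184.3]
```

jog_arm(motion=[{"offset": [7.5,-0.8,35],"roll": 0,"hand": 68},{"offset": [7.5,-0.8,75],"roll": 0,"hand": 68},{"offset": [7.5,-0.8,115],"roll": 0,"hand": 68},{"offset": [7.5,-0.8,145],"roll": 0,"hand": 68},{"offset": [7.5,-0.8,170],"roll": 0,"hand": 68},{"offset": [7.5,-0.8,182],"roll": 0,"hand": 68},{"offset": [7.5,-0.8,182],"roll": 0,"hand": 68},{"offset": [7.5,-0.8,182],"roll": 0,"hand": 68},{"offset": [7.5,-0.8,182],"roll": 0,"hand": 45},{"offset": [7.5,-0.8,182],"roll": 0,"hand": 40},{"offset": [7.5,-0.8,182],"roll": 0,"hand": 40},{"offset": [7.5,-0.8,182],"roll": 0,"hand": 40},{"offset": [7.5,-0.8,182],"roll": 0,"hand": 40}])

```text
clock: 8.77
tool_pos: [0.4527, -0.2338, 0.0149]
orientation: [-180.0, -0.0, -74.0]
force: [0.1, 0.7, 1.1]
opening: 0.048
```

jog_arm(motion=[{"offset": [0,0,-35],"roll": 0,"hand": 40},{"offset": [0,0,-75],"roll": 0,"hand": 40},{"offset": [-20,-10,-115],"roll": 0,"hand": 40},{"offset": [-50,-25,-145],"roll": 0,"hand": 40},{"offset": [-85,-43,-165],"roll": 0,"hand": 40},{"offset": [-120,-60,-180],"roll": 0,"hand": 40},{"offset": [-155,-78,-195],"roll": 0,"hand": 40},{"offset": [-190,-96,-200],"roll": 0,"hand": 40},{"offset": [-225,-114,-200],"roll": 0,"hand": 40},{"offset": [-238,-120,-200],"roll": 0,"hand": 40},{"offset": [-238,-120,-200],"roll": 0,"hand": 40},{"offset": [-238,-120,-200],"roll": 0,"hand": 40},{"offset": [-238,-120,-200],"roll": 0,"hand": 40}])

```text
clock: 9.85
tool_pos: [0.5018, 0.0277, 0.2144]
orientation: [180.0, -0.0, -74.0]
force: [0.1, -0.2, -0.0]
opening: 0.048
```

Run:
```python
from h import *
im,K,T,o=wrist("w5");print(o["tool_pos"],o["orientation"],o["force"],o["opening"],o["clock"])
cv2.imwrite("pics/w5c.png",cv2.resize(im[60:310,200:450,::-1],None,fx=2.4,fy=2.4,interpolation=cv2.INTER_CUBIC))
```

```text
[0.50181624 0.02774511 0.21441094] [ 1.79970928e+02 -9.74057780e-04 -7.39936242e+01] [ 0.05628313 -0.2198873  -0.00545186] 0.04799977652209517 9.85
```

View pics/w5c.png

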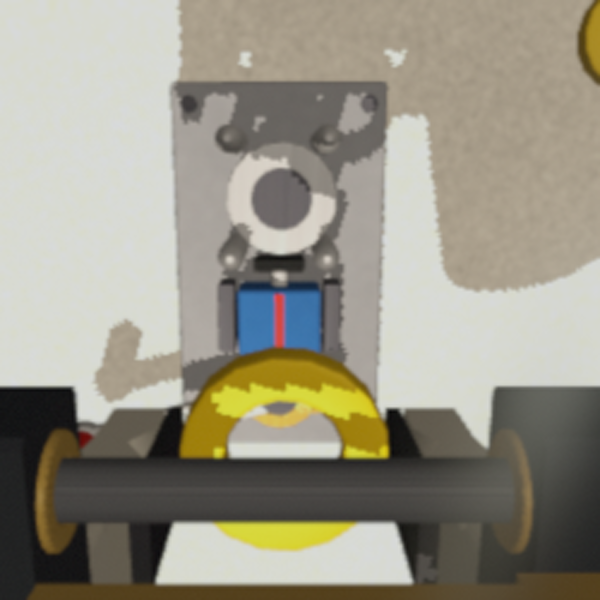

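The body sits squarely between the posts: its centre is at crop (281,197) and the post tips are at (231,139), (326,138), (230,259) and (328,260). The ring is held level. The near edge of its hole is at (285,402) and its far outer edge is at (285,550).

Run:
```python
from h import *
s=np.load("pics/w5.npz");im,K,T=s["img"].astype(int),s["K"],s["T"]
o=ctrl.get_obs();z=o["tool_pos"][2]
f=lambda x,y:(200+(x+.5)/2.4-.5,60+(y+.5)/2.4-.5)
g=lambda x,y,z:delta(ray(K,T,f(x,y),z),o)
P=np.array([g(*c,.066) for c in [(231,139),(326,138),(230,259),(328,260)]]);print(P.tolist(),"posts mid",P.mean(0))
c,st=blob(im.sum(2)<330,((281/2.4+200),60+197/2.4));print(c,st,"body",g(281,197,.042),"dark",delta(ray(K,T,c,.042),o))
print("hole near-14",g(285,402,z-.003)-[14,0,0],"far+25",g(285,550,z-.003)+[25,0,0],"sides",g(180,455,z-.003),g(390,455,z-.003))
print("place TCP of body",delta((.5168,-.0204,.03),o))
```

```text
[[74.4, -21.7, 148.4], [74.8, 17.2, 148.5], [25.1, -23.0, 148.4], [24.7, 18.8, 148.5]] posts mid [ 49.75   -2.175 148.45 ]
[317.2        141.96363636] [306 131  23  24 440] body [ 49.9  -1.4 172.4] dark [ 49.7  -0.9 172.4]
hole near-14 [-1.2  0.5  3. ] far+25 [-0.2  0.5  3. ] sides [ -0.3 -24.    3. ] [-0.3 25.   3. ]
place TCP of body [ 50.   -1.3 184.4]
```

jog_arm(motion=[{"offset": [38,-1.8,10],"roll": 0,"hand": 40},{"offset": [50.2,-1.8,40],"roll": 0,"hand": 40},{"offset": [50.2,-1.8,75],"roll": 0,"hand": 40},{"offset": [50.2,-1.8,105],"roll": 0,"hand": 40},{"offset": [50.2,-1.8,122],"roll": 0,"hand": 40},{"offset": [50.2,-1.8,128],"roll": 0,"hand": 40},{"offset": [50.2,-1.8,128],"roll": 0,"hand": 40},{"offset": [50.2,-1.8,134],"roll": 0,"hand": 40},{"offset": [50.2,-1.8,140],"roll": 0,"hand": 40},{"offset": [50.2,-1.8,146],"roll": 0,"hand": 40},{"offset": [50.2,-1.8,151],"roll": 0,"hand": 40},{"offset": [50.2,-1.8,155],"roll": 0,"hand": 40},{"offset": [50.2,-1.8,155],"roll": 0,"hand": 40},{"offset": [50.2,-1.8,155],"roll": 0,"hand": 40}])

```text
clock: 11.07
tool_pos: [0.5177, -0.0197, 0.0594]
orientation: [180.0, 0.0, -74.0]
force: [-1.0, 0.5, -0.7]
opening: 0.0483
```

jog_arm(motion=[{"offset": [0,0,1.5],"roll": 0,"hand": 40},{"offset": [0,0,3],"roll": 0,"hand": 40},{"offset": [0,0,3],"roll": 0,"hand": 40},{"offset": [0,0,3],"roll": 0,"hand": 40}])

```text
clock: 11.4
tool_pos: [0.5178, -0.0197, 0.0568]
orientation: [-180.0, -0.0, -74.0]
force: [-1.3, 0.3, 3.8]
opening: 0.0483
```

jog_arm(motion=[{"offset": [0,0,0],"roll": 0,"hand": 68},{"offset": [0,0,0],"roll": 0,"hand": 68},{"offset": [0,0,0],"roll": 0,"hand": 68},{"offset": [0,0,0],"roll": 0,"hand": 68},{"offset": [0,0,-20],"roll": 0,"hand": 68},{"offset": [0,0,-55],"roll": 0,"hand": 68},{"offset": [15,-3,-90],"roll": 0,"hand": 68},{"offset": [45,-9,-115],"roll": 0,"hand": 68},{"offset": [80,-16,-135],"roll": 0,"hand": 68},{"offset": [120,-24,-140],"roll": 0,"hand": 68},{"offset": [160,-33,-140],"roll": 0,"hand": 68},{"offset": [195,-41,-140],"roll": 0,"hand": 68},{"offset": [207,-43,-140],"roll": 0,"hand": 68},{"offset": [207,-43,-140],"roll": 0,"hand": 68},{"offset": [207,-43,-140],"roll": 0,"hand": 68},{"offset": [207,-43,-140],"roll": 0,"hand": 68}])

```text
clock: 12.73
tool_pos: [0.6156, -0.2064, 0.1962]
orientation: [180.0, 0.0, -74.0]
force: [-0.2, 0.5, 0.2]
opening: 0.0678
```

Run:
```python
from h import *
im,K,T,o=wrist("w6");print(o["tool_pos"],o["orientation"],o["force"],o["opening"],o["clock"])
im=im.astype(int)
q=proj(K,T,(.614,-.209,.016));print("pred",q)
m=(im[:,:,2]-im[:,:,0]>40).astype(np.uint8)
m=cv2.morphologyEx(m,cv2.MORPH_CLOSE,np.ones((7,7)))
c,st=blob(m,q,300);print(c,st)
x0,y0,w,h=st[:4];k=np.zeros_like(m);k[y0:y0+h,x0:x0+w]=m[y0:y0+h,x0:x0+w]
e=cv2.fitEllipse(max(cv2.findContours(k,0,1)[0],key=len));print(e,delta(ray(K,T,e[0],.016),o),ray(K,T,e[0],.016))
cv2.imwrite("pics/w6c.png",cv2.resize(im[100:300,200:440,::-1].astype(np.uint8),None,fx=2.4,fy=2.4))
```

```text
[ 0.61563946 -0.20637043  0.19622852] [ 1.79966846e+02  2.52234863e-02 -7.40113728e+01] [-0.24913862  0.51407128  0.15951283] 0.0678102863563968 12.7333
pred [319.8659411  184.02718372]
[319.85850556 182.11764706] [ 300  162   41   42 1258]
((319.8392639160156, 182.1817169189453), (40.05192947387695, 40.92958450317383), 8.157977104187012) [  4.3   2.2 180.2] [ 0.61462672 -0.21106632  0.016     ]
```

jog_arm(motion=[{"offset": [4.4,1.6,35],"roll": 0,"hand": 68},{"offset": [4.4,1.6,75],"roll": 0,"hand": 68},{"offset": [4.4,1.6,115],"roll": 0,"hand": 68},{"offset": [4.4,1.6,145],"roll": 0,"hand": 68},{"offset": [4.4,1.6,170],"roll": 0,"hand": 68},{"offset": [4.4,1.6,181],"roll": 0,"hand": 68},{"offset": [4.4,1.6,181],"roll": 0,"hand": 68},{"offset": [4.4,1.6,181],"roll": 0,"hand": 68},{"offset": [4.4,1.6,181],"roll": 0,"hand": 45},{"offset": [4.4,1.6,181],"roll": 0,"hand": 40},{"offset": [4.4,1.6,181],"roll": 0,"hand": 40},{"offset": [4.4,1.6,181],"roll": 0,"hand": 40},{"offset": [4.4,1.6,181],"roll": 0,"hand": 40}])

```text
clock: 13.87
tool_pos: [0.6163, -0.2117, 0.017]
orientation: [-179.9, -0.0, -74.0]
force: [-3.0, 1.9, 7.5]
opening: 0.0492
```

jog_arm(motion=[{"offset": [0,0,-35],"roll": 0,"hand": 40},{"offset": [0,0,-75],"roll": 0,"hand": 40},{"offset": [-20,3,-115],"roll": 0,"hand": 40},{"offset": [-50,8,-145],"roll": 0,"hand": 40},{"offset": [-85,14,-165],"roll": 0,"hand": 40},{"offset": [-122,20,-180],"roll": 0,"hand": 40},{"offset": [-160,27,-195],"roll": 0,"hand": 40},{"offset": [-198,33,-197],"roll": 0,"hand": 40},{"offset": [-235,40,-197],"roll": 0,"hand": 40},{"offset": [-260,44,-197],"roll": 0,"hand": 40},{"offset": [-262,44,-197],"roll": 0,"hand": 40},{"offset": [-262,44,-197],"roll": 0,"hand": 40},{"offset": [-262,44,-197],"roll": 0,"hand": 40}])

```text
clock: 14.95
tool_pos: [0.5014, 0.0282, 0.2129]
orientation: [-180.0, 0.0, -74.0]
force: [1.0, -0.5, -0.6]
opening: 0.049
```

Run:
```python
from h import *
im,K,T,o=wrist("w7");print(o["tool_pos"],o["orientation"],o["force"],o["opening"],o["clock"])
print("pocket TCP",delta((.5177,-.0199,.057),o))
cv2.imwrite("pics/w7c.png",cv2.resize(im[60:310,200:450,::-1],None,fx=2.4,fy=2.4,interpolation=cv2.INTER_CUBIC))
```

```text
[0.50140554 0.02815285 0.21289614] [-1.79964295e+02  1.49351410e-03 -7.39661405e+01] [ 0.97582761 -0.50602487 -0.57004529] 0.049011284090673 14.95
pocket TCP [ 50.7  -2.3 155.9]
```

View pics/w7c.png

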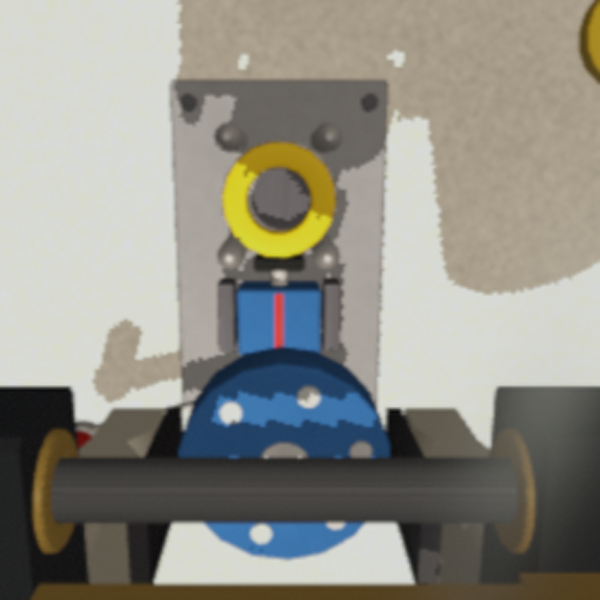

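The spacer is seated flat between the posts, with its centre at crop (280,199). The disc is held level, with its far edge at (285,558), about 0.5 mm further to -x than the ring was. I'll insert it.

jog_arm(motion=[{"offset": [38,-2.2,10],"roll": 0,"hand": 40},{"offset": [51.1,-2.2,40],"roll": 0,"hand": 40},{"offset": [51.1,-2.2,75],"roll": 0,"hand": 40},{"offset": [51.1,-2.2,100],"roll": 0,"hand": 40},{"offset": [51.1,-2.2,115],"roll": 0,"hand": 40},{"offset": [51.1,-2.2,120],"roll": 0,"hand": 40},{"offset": [51.1,-2.2,120],"roll": 0,"hand": 40},{"offset": [51.1,-2.2,126],"roll": 0,"hand": 40},{"offset": [51.1,-2.2,131],"roll": 0,"hand": 40},{"offset": [51.1,-2.2,136],"roll": 0,"hand": 40},{"offset": [51.1,-2.2,139],"roll": 0,"hand": 40},{"offset": [51.1,-2.2,139],"roll": 0,"hand": 40},{"offset": [51.1,-2.2,139],"roll": 0,"hand": 40}])

```text
clock: 16.08
tool_pos: [0.5177, -0.0203, 0.0738]
orientation: [-180.0, -0.0, -74.0]
force: [0.8, -0.5, -0.5]
opening: 0.0491
```

jog_arm(motion=[{"offset": [0,0,1.5],"roll": 0,"hand": 40},{"offset": [0,0,3],"roll": 0,"hand": 40},{"offset": [0,0,3.3],"roll": 0,"hand": 40},{"offset": [0,0,3.3],"roll": 0,"hand": 40}])

```text
clock: 16.42
tool_pos: [0.5179, -0.0202, 0.0709]
orientation: [-179.9, -0.0, -74.0]
force: [-1.1, 0.5, 4.6]
opening: 0.0488
```

jog_arm(motion=[{"offset": [0,0,0],"roll": 0,"hand": 68},{"offset": [0,0,0],"roll": 0,"hand": 68},{"offset": [0,0,0],"roll": 0,"hand": 68},{"offset": [0,0,0],"roll": 0,"hand": 68},{"offset": [0,0,-20],"roll": 0,"hand": 68},{"offset": [0,0,-55],"roll": 0,"hand": 68},{"offset": [0,0,-95],"roll": 0,"hand": 68},{"offset": [-20,-16,-130],"roll": 0,"hand": 68},{"offset": [-45,-36,-155],"roll": 0,"hand": 68},{"offset": [-75,-60,-160],"roll": 0,"hand": 68},{"offset": [-105,-85,-160],"roll": 0,"hand": 68},{"offset": [-120,-97,-160],"roll": 0,"hand": 68},{"offset": [-120,-97,-160],"roll": 0,"hand": 68},{"offset": [-120,-97,-160],"roll": 0,"hand": 68}])

```text
clock: 17.58
tool_pos: [0.5775, 0.1226, 0.2293]
orientation: [179.9, -0.0, -73.9]
force: [-0.2, -0.0, -0.2]
opening: 0.0678
```

Run:
```python
from h import *
im,K,T,o=wrist("w8");print(o["tool_pos"],o["orientation"],o["force"],o["opening"],o["clock"])
print("pred handle px",proj(K,T,(.5776,.1218,.094)),delta((.5776,.1218,.064),o))
cv2.imwrite("pics/w8c.png",cv2.resize(im[20:260,200:470,::-1],None,fx=2.4,fy=2.4,interpolation=cv2.INTER_CUBIC))
i=im.astype(int);c,st=blob((i[:,:,0]>90)&(i[:,:,1]<60)&(i[:,:,2]<60),proj(K,T,(.5776,.1218,.094)),20);print(c,st)
```

```text
[0.57752369 0.12257834 0.22926286] [ 1.79901447e+02 -1.44019101e-02 -7.39227928e+01] [-0.22469178 -0.04391314 -0.17328073] 0.06782451329104562 17.5833
pred handle px [317.79771979 194.16126358] [ 7.000e-01 -1.000e-01  1.653e+02]
[318.77108434 188.46987952] [310 178  16  21 166]
```

View pics/w8c.png

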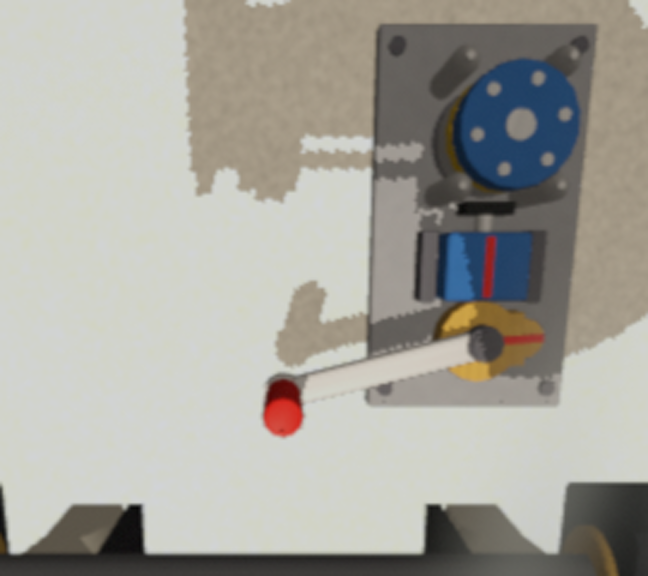

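The picture shows the full stack seated, with the disc between the four posts at crop (517,124). The handle top is at about (284,414), the pivot cap at (486,343), and the brass nose line points along nest -x, i.e. the lever is at rest. The predicted handle position agrees to about 2 mm.

Run:
```python
from h import *
s=np.load("pics/w8.npz");K,T=s["K"],s["T"];o=ctrl.get_obs()
f=lambda x,y:(200+(x+.5)/2.4-.5,20+(y+.5)/2.4-.5)
h=ray(K,T,f(284,414),.094);print("handle",h,delta(h,o))
for z in(.055,.075):print("pivot",z,ray(K,T,f(486,343),z))
d=ray(K,T,f(520,124),.070);print("disc",d,delta(d,o))
j=ray(K,T,f(488,297),.05)-ray(K,T,f(491,238),.05);print("jaw line yaw",np.degrees(np.arctan2(j[1],j[0]))-90)
# arc plan in tool axes relative to start handle pos
piv=np.array([.4913,.0713]);
for a in np.linspace(0,1.5,11):
    t=np.radians(16)+.25+a;p=piv+.1*np.array([np.cos(t),np.sin(t)]);p0=piv+.1*np.array([np.cos(np.radians(16)+.25),np.sin(np.radians(16)+.25)])
    y=np.radians(-74);v=p-p0;print(round(a,2),p.round(4),(1000*np.array([np.cos(y)*v[0]+np.sin(y)*v[1],np.sin(y)*v[0]-np.cos(y)*v[1]])).round(1))
```

```text
handle [0.57791994 0.11980441 0.094     ] [  2.   -0.4 135.4]
pivot 0.055 [0.49502466 0.07018277 0.055     ]
pivot 0.075 [0.50129719 0.06943176 0.075     ]
disc [ 0.51738084 -0.01819994  0.07      ] [117.9  95.9 159.6]
jaw line yaw 17.337472972297817
0.0 [0.5776 0.1218] [ 0. -0.]
0.15 [0.5691 0.1341] [-14.2   4.8]
0.3 [0.5588 0.145 ] [-27.5  11.6]
0.45 [0.5471 0.1543] [-39.7  20.4]
0.6 [0.534  0.1617] [-50.4  30.9]
0.75 [0.52   0.1671] [-59.4  42.9]
0.9 [0.5054 0.1703] [-66.5  56. ]
1.05 [0.4905 0.1713] [-71.6  70.1]
1.2 [0.4755 0.17  ] [-74.5  84.8]
1.35 [0.4609 0.1666] [-75.2  99.8]
1.5 [0.447 0.161] [-73.7 114.7]
```

jog_arm(motion=[{"offset": [1.2,-0.6,40],"roll": 0,"hand": 68},{"offset": [1.2,-0.6,80],"roll": 0,"hand": 68},{"offset": [1.2,-0.6,115],"roll": 0,"hand": 68},{"offset": [1.2,-0.6,145],"roll": 0,"hand": 60},{"offset": [1.2,-0.6,164],"roll": 0,"hand": 50},{"offset": [1.2,-0.6,164],"roll": 0,"hand": 40},{"offset": [1.2,-0.6,164],"roll": 0,"hand": 30},{"offset": [1.2,-0.6,164],"roll": 0,"hand": 20},{"offset": [1.2,-0.6,164],"roll": 0,"hand": 10},{"offset": [1.2,-0.6,164],"roll": 0,"hand": 10},{"offset": [1.2,-0.6,164],"roll": 0,"hand": 10},{"offset": [1.2,-0.6,164],"roll": 0,"hand": 10},{"offset": [1.2,-0.6,164],"roll": 0,"hand": 10},{"offset": [1.2,-0.6,164],"roll": 0,"hand": 10}])

```text
clock: 18.8
tool_pos: [0.5785, 0.1207, 0.0674]
orientation: [-180.0, -0.0, -74.0]
force: [-3.2, -0.5, 7.3]
opening: 0.0171
```

jog_arm(motion=[{"offset": [-9.6,2.9,0],"roll": 0,"hand": 10},{"offset": [-18.7,6.9,0],"roll": 0,"hand": 10},{"offset": [-27.5,11.6,0],"roll": 0,"hand": 10},{"offset": [-35.8,17.3,0],"roll": 0,"hand": 10},{"offset": [-43.4,23.7,0],"roll": 0,"hand": 10},{"offset": [-50.4,30.9,0],"roll": 0,"hand": 10},{"offset": [-56.6,38.8,0],"roll": 0,"hand": 10},{"offset": [-59.4,42.9,0],"roll": 0,"hand": 10},{"offset": [-59.4,42.9,0],"roll": 0,"hand": 10}])

```text
clock: 19.55
tool_pos: [0.5245, 0.1698, 0.0678]
orientation: [-179.5, 0.2, -73.9]
force: [11.4, 8.7, -8.8]
opening: 0.0171
```

jog_arm(motion=[{"offset": [-10,7,0],"roll": 0,"hand": 10},{"offset": [-13.5,13.5,0],"roll": 0,"hand": 10},{"offset": [-16,20,0],"roll": 0,"hand": 10},{"offset": [-18.5,26.5,0],"roll": 0,"hand": 10},{"offset": [-20.2,33,0],"roll": 0,"hand": 10},{"offset": [-21.5,39.5,0],"roll": 0,"hand": 10},{"offset": [-22.3,46,0],"roll": 0,"hand": 10},{"offset": [-22.3,46,0],"roll": 0,"hand": 10},{"offset": [-22.3,46,0],"roll": 0,"hand": 10}])

```text
clock: 20.3
tool_pos: [0.4738, 0.1789, 0.0678]
orientation: [-179.5, 0.3, -73.9]
force: [5.9, 11.5, -7.5]
opening: 0.0169
```

Run:
```python
from h import *
im,K,T,o=wrist("w9");print(o["tool_pos"],o["orientation"],o["force"],o["opening"],o["clock"])
cv2.imwrite("pics/w9c.png",cv2.resize(im[0:300,160:480,::-1],None,fx=2,fy=2,interpolation=cv2.INTER_CUBIC))
```

```text
[0.47380187 0.17888623 0.06778283] [-179.49549465    0.25775242  -73.88538398] [ 5.87554412 11.50163943 -7.47453801] 0.01685849038140282 20.3
```

View pics/w9c.png

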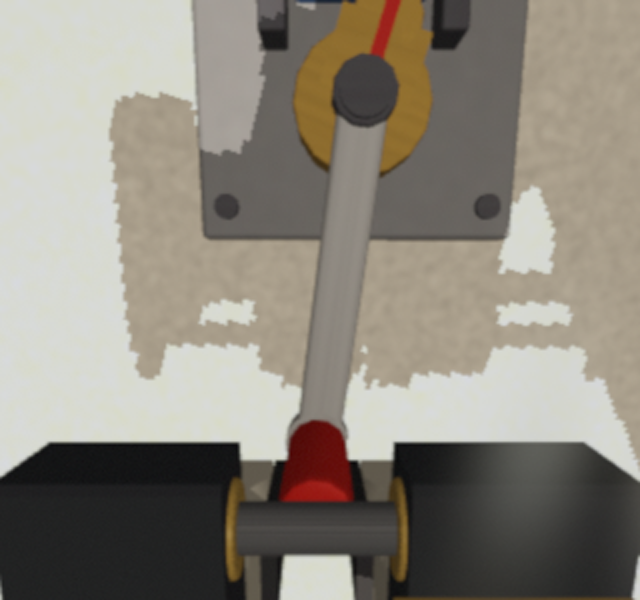

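The lever is well along. The pivot cap is at crop (365,90), the nose's red line runs from (375,55) to (392,0), still short of the jaw line, and the handle base is at (318,430). The plate's +y corners are at (206,238) and (506,238). I'll measure the angle.

Run:
```python
from h import *
s=np.load("pics/w9.npz");K,T=s["K"],s["T"];o=ctrl.get_obs()
f=lambda x,y:(160+(x+.5)/2-.5,(y+.5)/2-.5)
g=lambda x,y,z:ray(K,T,f(x,y),z)[:2]
c1,c2=g(206,238,.011),g(506,238,.011);h1,h2=g(226,206,.012),g(487,207,.012)
ux=c1-c2;print("edge len",np.linalg.norm(ux),"yaw edge",np.degrees(np.arctan2(ux[1],ux[0])),"holes",np.degrees(np.arctan2(*(h1-h2)[::-1])))
yaw=np.arctan2(ux[1],ux[0]);uy=np.array([-np.sin(yaw),np.cos(yaw)])
piv=(c1+c2)/2-.038*uy;print("pivot from plate",piv,"pocket",piv-.095*uy)
for zc in(.05,.06,.075):print("cap",zc,g(365,90,zc))
for z in(.04,.05):
    v=g(392,0,z)-g(375,55,z);w=g(343,300,.044)-g(355,180,.044)
    a=lambda q:np.degrees(np.arctan2(q[1],q[0]))
    print("nose dir",a(v),"arm dir",a(w))
hb=g(318,432,.044);print("handle base",hb,"from piv",np.degrees(np.arctan2(*(hb-piv)[::-1])),np.linalg.norm(hb-piv))
t=o["tool_pos"][:2];print("tcp from piv",np.degrees(np.arctan2(*(t-piv)[::-1])),np.linalg.norm(t-piv))
```

```text
edge len 0.10136716344551641 yaw edge 16.075752235517992 holes 15.837535815147971
pivot from plate [0.49166317 0.07019035] pocket [ 0.51796944 -0.02109481]
cap 0.05 [0.49142602 0.0723309 ]
cap 0.06 [0.49138873 0.0748242 ]
cap 0.075 [0.49133279 0.07856415]
nose dir -91.68356565766915 arm dir 100.98002295878638
nose dir -91.68356565766906 arm dir 100.98002295878638
handle base [0.47692836 0.16612734] from piv 98.7317376134231 0.09706194175886781
tcp from piv 99.28020144972409 0.11014861413297067
```

The TCP is 110 mm from the pivot, so the handle has slid about 9 mm along the pads (tool +x). I'll re-centre the pads on the handle before going on.

jog_arm(motion=[{"offset": [3,0.4,0],"roll": 0,"hand": 10},{"offset": [6,0.8,0],"roll": 0,"hand": 10},{"offset": [9,1.2,0],"roll": 0,"hand": 10},{"offset": [12,1.5,0],"roll": 0,"hand": 10},{"offset": [12,1.5,0],"roll": 0,"hand": 10},{"offset": [12,1.5,0],"roll": 0,"hand": 10}])

```text
clock: 20.85
tool_pos: [0.48, 0.1748, 0.0697]
orientation: [-178.8, 0.8, -73.8]
force: [2.0, 41.4, -8.8]
opening: 0.0175
```

jog_arm(motion=[{"offset": [-6,0,0],"roll": 0,"hand": 10},{"offset": [-6,0,0],"roll": 0,"hand": 21},{"offset": [-6,0,0],"roll": 0,"hand": 21},{"offset": [-6,0,0],"roll": 0,"hand": 21},{"offset": [-6,0,0],"roll": 0,"hand": 21}])

```text
clock: 21.27
tool_pos: [0.4751, 0.1727, 0.0687]
orientation: [-179.4, 0.2, -73.9]
force: [7.2, 7.5, 0.9]
opening: 0.0212
```

jog_arm(motion=[{"offset": [0,0,0],"roll": 0,"hand": 10},{"offset": [0,0,0],"roll": 0,"hand": 10},{"offset": [0.5,5,0],"roll": 0,"hand": 10},{"offset": [0.5,10,0],"roll": 0,"hand": 10},{"offset": [1,15,0],"roll": 0,"hand": 10},{"offset": [1,20,0],"roll": 0,"hand": 10},{"offset": [1,24,0],"roll": 0,"hand": 10},{"offset": [1,24,0],"roll": 0,"hand": 10},{"offset": [1,24,0],"roll": 0,"hand": 10}])

```text
clock: 22.02
tool_pos: [0.4527, 0.1674, 0.0691]
orientation: [-179.3, 0.4, -73.8]
force: [0.8, 18.9, 2.6]
opening: 0.0174
```

```bash
cat > ang.py <<'E'
from h import *
import sys
im,K,T,o=wrist(sys.argv[1]);print(o["tool_pos"],o["orientation"],o["force"],o["opening"],o["clock"])
piv=np.array([.4915,.0708]);t=o["tool_pos"][:2]-piv;print("tcp angle",np.degrees(np.arctan2(t[1],t[0])),"r",np.linalg.norm(t),"target 116.3")
i=im.astype(int);m=(i[:,:,0]>i[:,:,1]+60)&(i[:,:,0]>i[:,:,2]+60)&(i[:,:,1]<90)&(i[:,:,2]<90)
n,l,st,c=cv2.connectedComponentsWithStats(m.astype(np.uint8))
for k in range(1,n):
    if st[k,4]>15 and c[k][1]<110:
        ys,xs=np.nonzero(l==k)
        W=np.array([ray(K,T,(x,y),.05)[:2] for x,y in zip(xs,ys)]);u=np.linalg.svd(W-W.mean(0))[2][0];u*=np.sign(u[1])
        print(st[k],c[k].round(1),"dir",np.degrees(np.arctan2(u[1],u[0])).round(2),"(106 = nest y)")
cv2.imwrite(f"pics/{sys.argv[1]}c.png",cv2.resize(im[0:220,220:440,::-1],None,fx=2.7,fy=2.7,interpolation=cv2.INTER_CUBIC))
E
python3 ang.py w10
```

```text
[0.45274113 0.16739216 0.06906329] [-179.26432151    0.40021215  -73.83895505] [ 0.79892635 18.94204485  2.63261135] 0.017437222689192868 22.0167
tcp angle 111.86377221859318 r 0.10407831022287693 target 116.3
[298   0   9  40 291] [302.3  19.5] dir 101.78 (106 = nest y)
```

jog_arm(motion=[{"offset": [-1,3,0],"roll": 0,"hand": 10},{"offset": [-2,6,0],"roll": 0,"hand": 10},{"offset": [-3,7,0],"roll": 0,"hand": 10},{"offset": [-3,7,0],"roll": 0,"hand": 10},{"offset": [-3,7,0],"roll": 0,"hand": 10},{"offset": [-3,7,0],"roll": 0,"hand": 10}])

```text
clock: 22.57
tool_pos: [0.4447, 0.1651, 0.0688]
orientation: [-179.5, 0.2, -73.9]
force: [8.6, 2.3, 4.4]
opening: 0.0172
```

```bash
python3 ang.py w11
```

```text
[0.44470448 0.16508355 0.06882926] [-1.79462936e+02  1.59146510e-01 -7.38597059e+01] [8.640508   2.33956576 4.44083489] 0.01724178077486664 22.5667
tcp angle 116.39647273964033 r 0.10525781876830288 target 116.3
[280   0   9  40 263] [284.1  19.8] dir 107.11 (106 = nest y)
```

View pics/w11c.png

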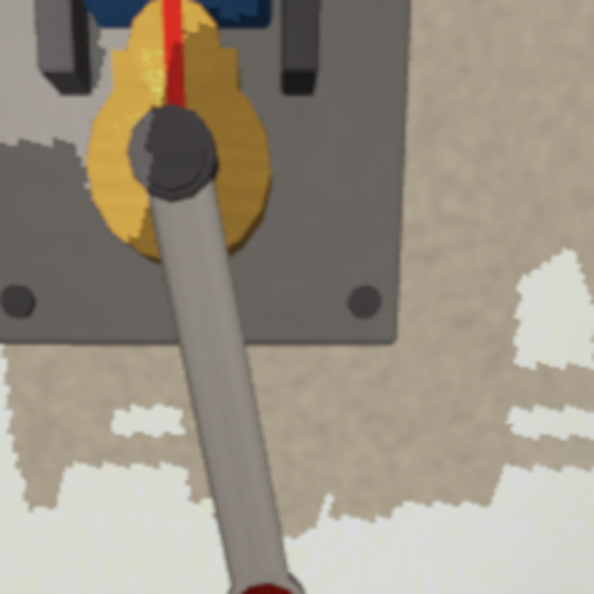

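The crop shows the nose line running straight up at (172,0)-(176,105), in line with the plate and jaw. The numbers put the lever about 0.5° past full lift. I'll back off 1 mm, hold still, and check with the top camera.

jog_arm(motion=[{"offset": [0,-1,0],"roll": 0,"hand": 10},{"offset": [0,-1,0],"roll": 0,"hand": 10},{"offset": [0,-1,0],"roll": 0,"hand": 10},{"offset": [0,-1,0],"roll": 0,"hand": 10},{"offset": [0,-1,0],"roll": 0,"hand": 10},{"offset": [0,-1,0],"roll": 0,"hand": 10},{"offset": [0,-1,0],"roll": 0,"hand": 10},{"offset": [0,-1,0],"roll": 0,"hand": 10}])

```text
clock: 23.28
tool_pos: [0.4453, 0.1653, 0.0688]
orientation: [-179.5, 0.2, -73.9]
force: [6.5, 3.4, 7.2]
opening: 0.0172
```

```bash
python3 ang.py w12
python3 - <<'E'
from h import *
A=[]
for n,(a,b,c,d) in dict(top=(150,250,260,400),scene=(180,280,230,370)).items():
    s=cams.snapshot(n);A.append(cv2.resize(s["img"][a:b,c:d,::-1],None,fx=5,fy=3*5/5 if 0 else 5,interpolation=cv2.INTER_CUBIC))
I=np.vstack(A);cv2.imwrite("pics/fin.png",cv2.resize(I,None,fx=.6,fy=.6,interpolation=cv2.INTER_AREA))
E
```

```text
[0.44532481 0.16531749 0.06880659] [-1.79491688e+02  1.70354778e-01 -7.38849081e+01] [6.51693069 3.41328448 7.23953202] 0.017244249735418972 23.2833
tcp angle 116.03716899142236 r 0.10519365190549791 target 116.3
[282   0   8  40 262] [285.5  19.3] dir 107.11 (106 = nest y)
```

View pics/fin.png

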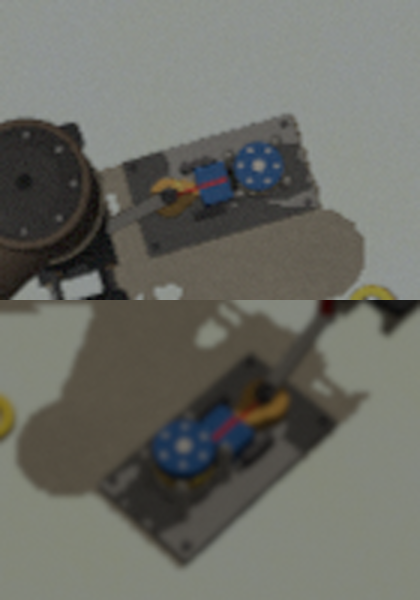

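The top and scene crops show the nose and jaw red lines forming one straight line, from (180,188) to (228,180) in the upper half. The jaw has advanced and the disc stands level between the posts. I'm handing it in while holding.

```bash
python3 -c "
from plant import order
print(order.close_job())"
```

```text
the job is handed in; nothing more can be done
None
```

The cell is built in the pocket in the order asked (body, spacer, disc). I handed the job in with the gripper holding the lever at about full lift, at about 23.4 s on the clock. The hand-in reports no verdict.

**Ring choice:** I used the yellow ring farthest from the base, 0.51 m away; the other three were at 0.38–0.43 m.

**Seating:** each part was set down on light contact (rise in vertical force) and let go. The pictures show all three between the posts, and the last top and scene views show the disc level.

**Lever angle:** my last estimates differ a little. The gripper position put the lever 0.3° short of full lift. The wrist-camera fit of the nose line put it up to about 1° past, which is within how well I know the nest's angle (16–17°). The last top and scene views show the nose and jaw lines as one straight line. The lever was held against about 6.5 N.

**What went less well:**
- During the swing the handle slid about 9 mm along the gripper pads.
- Re-centring brought the measured force to about 42 N, well under the 120 N wrist limit. I took this as the fingers pulling on the handle, not the arm or gripper body pressing on anything.
- I then eased the grip briefly, took hold again and finished the swing. The handle still sits about 5 mm off the pad centre.

**Bystanders:** I kept clear of the bottles and the glass, but took no final picture of them.

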